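# Show the core's end mark to the logging camera with the swivel mirror

### The job

The grey crucible stands in the line of sight between the swivel mirror and the yellow mark on the end of the red granite core: lift it away and stand it gently, upright, wholly on the cork mat. Then turn the mirror by its blue fin until the orange camera sees the yellow mark in the middle of the mirror, and finish while still holding the fin at that angle, because the mirror springs back when let go. Leave everything else on the table where it is.

Things in the scene. Friction and masses are not known exactly. Their poses are not given: they have to be found in the camera images.
- crucible: loose grey ceramic crucible, an open cup 75 mm tall, outer diameter 44 mm at the foot and 52 mm at the rim, wall 4 mm, about 0.16 kg. Origin at the centre of its underside, z up its axis. At the start it stands upright on the table between the mirror and the yellow mark, 115 to 135 mm from the swivel axis
- mat: fixed square cork mat 120 x 120 mm, 4 mm thick, on the right of the table. Origin at the centre of its underside, x and y along its sides, z up
- stand: fixed base of the mirror and the camera, a flat aluminium bar 8 mm thick on the table. Origin on the table under the mirror's vertical swivel axis; its y axis points from the swivel axis to the camera, z up. Its orientation differs between starts
- swivel (a point): centre of the mirror glass, on the vertical swivel axis, 50 mm above the table. The mirror is a flat plate 60 mm wide and 46 mm high, in a black frame whose top is 73 mm above the table
- lens (a point): centre of the front glass of the orange inspection camera (44 x 36 x 34 mm, top 67 mm above the table), 142 mm from the swivel axis and 50 mm above the table; it looks straight at the swivel axis
- mark (a point): centre of the yellow mark, a disc 28 mm across, on the near end face of the fixed red granite core (diameter 64 mm, length 150 mm, lying level in a steel cradle, top 82 mm above the table). A yellow band 10 mm wide painted round the core at this same end shows from above where it is. 50 mm above the table, 208 to 239 mm from the swivel axis
- fin_mid (a point): middle of the blue grip fin on top of the mirror, turning with it, on the swivel axis, 101 mm above the table. The fin is 10 mm thick (along the x axis, which is the direction the mirror glass faces), 40 mm long (along y), and reaches from 84 to 118 mm above the table; z up
- mirror (a joint): swivel angle of the mirror about the vertical axis, rad, range 0 to 1.4. At 0, its spring-loaded rest, the glass faces along the stand's x axis; it grows counterclockwise seen from above, so the glass then turns towards the camera. A light spring (about 0.02 N m at 0, rising to 0.1 N m at 1.4) turns it back to 0 when let go
- pointer_tip (a point): tip of the thin red pointer low over the round grey foot of the mirror, 70 mm from the swivel axis and 13 mm above the table. It is geared two to one to the mirror: its x axis (outwards along the pointer) is always the direction in which the camera's line of sight leaves the mirror, so it points at the yellow mark when the camera sees the mark in the middle of the mirror. With the mirror at rest it points along the stand's -y
- tally: bystander: loose black tally counter, 48 mm across and 23 mm high, lying flat
- bob: bystander: loose brass plumb bob standing point down in a fixed wooden block 70 x 70 x 58 mm; origin in the middle of the block's top
- sprayer: bystander: loose water bottle 66 mm across, 190 mm tall, at the left
- biscuit: bystander: loose short piece of granite core, 64 mm across, 32 mm high, standing on its face
- loupe: bystander: loose folded hand lens, about 66 x 34 x 12 mm
Not all that is in view belongs to the job. There is more than one size of the crucible; the job needs the smaller.

How it is judged:
On the way, in this order (a step that is already met when the one before it is completed fails the run):
1. the crucible stands upright and released on the cork mat (x of crucible in the frame of mat between -0.05 and 0.05 m and y of crucible in the frame of mat between -0.05 and 0.05 m and z of crucible in the frame of mat between 0 and 0.01 m and angle between crucible's own z axis and vertical below 0.15 rad and linear speed of crucible below 0.03 m/s and contact force between the fingers and crucible below 0.05 N), for 0.2 s.
2. the mirror is held by its fin so that the camera sees the mark in the middle of the mirror (y of mark in the frame of pointer_tip between -0.018 and 0.018 m and x of mark in the frame of pointer_tip above 0.05 m and contact force between the fingers and mirror above 0.5 N and velocity of joint mirror between -0.08 and 0.08 rad/s), for 0.3 s.
At the end, for the whole second after the job is handed in: Crucible upright, still and released on the mat, its axis within 50 mm of the mat centre along both mat axes; fingers press the fin (over 0.5 N), mirror still, and the camera's line of sight reflected at the mirror's middle passes the mark's centre within 18 mm sideways (all of step 1 and all of step 2); the arm keeps its last pose, push and grip.
It fails at once if a bystander is moved more than 30 mm (distance of any of tally, bob, sprayer, biscuit, loupe from where it was at the start of the episode above 0.03 m).
It fails at once if the crucible is tipped over (angle between crucible's own z axis and vertical above 0.8 rad).
It fails at once if the crucible is dropped or banged down (over 60 N on the mat) (contact force between crucible and mat above 60 N).
It also fails if it takes over 48 s, if anything falls off the work surface, if the arm or the gripper's body presses on something with over 40 N, if the wrist force passes 120 N, or if a joint passes its speed limit or range.

### The arm

A 7-joint arm with a two-finger parallel gripper is mounted at the origin on the work surface. World frame = base frame: x ahead of the robot, y to its left, z up, the work surface at z = 0. Lengths are in m, angles in rad, forces in N, time in s.
With the tool pointing down it reaches from about 0.4 to 0.85 m from the base axis. Payload 10.4 kg.
Tool frame: the origin (TCP) lies midway between the tips of the shut fingers; the grasp point (between the pads) lies 19 mm behind it; z points along the fingers, y is the line along which they close (so a half turn about z gives the same grasp; the last joint's range is limited). The gripper opens to 85 mm and grips with 20 to 120 N. Pads are 22 mm wide; open, the fingers measure 114 mm over their backs; the gripper's body (76 mm by 85 mm) begins 54 mm behind the grasp point. The pads swing forward as they close: fully open they stand 13 mm farther back than shut.
Start: joints at [1.292, 0.332, -0.065, 1.46, 0.022, 1.35, -0.088], TCP at [0.158, -0.605, 0.231] pointing down, gripper open.
Joint ranges: [-2.6, 2.6], [-0.5, 2.12], [-1.47, 1.34], [0.16, 2.42], [-1.27, 4.41], [0.06, 2.06], [-2.6, 2.6]. Speed limits (rad/s): [2.22, 2.22, 2.79, 2.79, 3.14, 3.14, 3.14].

### API

Orientations are given as a unit quaternion [x, y, z, w].
In Python, from workcell import get_obs, camera, camera_params, hand_in gives the robot as it stands.
- The arm moves only by the tool carry_out, never from a script. Its argument "commands" is a list that holds one entry, the list of rows, each a list of 6 numbers: the shift along the tool's x, y, z in units of 40 mm (1.0 is 40 mm), then the turn, a rotation vector about the tool's x, y, z in units of 6 degrees (1.0 is 6 degrees). In form: [[[x, y, z, ax, ay, az], ...]]. A call has 1 to 20 rows; each row shifts and turns the commanded pose from where the row before left it, along the tool's axes as they then stand; what a row does not reach is not made up. A row lasts 1/12 s, in which the tool goes at most 41.7 mm and 7.16 degrees, less where a joint would pass 70% of its speed; a pose out of reach is approached as far as the arm can. A call is refused whole if a number of a shift passes 1 or a number of a turn 1, either way. A call with a gripper value outside its range is refused whole. "hand" is the closure, from -1 (fully open) to 1 (shut), set as the call begins (left out, the last holds). The fingers move at their own pace and stop on an object; "force" is the grip in N (left out, the last holds). Time passes only in rows, so rows that do not move let the fingers close. It gives the time, the measured TCP pose, the force, the opening and the grip force at its end, in the units of the state.
- get_obs(): the state, without advancing time (a new reading comes with each control period).
- camera(name): name is "scene" or "top" or "wrist"; returns the picture (420x560x3 uint8, red, green, blue); there is no depth.
- camera_params(name): a dict with "mtx" (3x3 intrinsics, pixels), "R" (3x3) and "t" (3): a world point X has camera coordinates R X + t. Camera axes: x right, y down, z forward; pixel columns grow to the right and rows downward; lengths in m; the calibration is good to about 2 mm. A picture is of the moment at which its call begins: read the wrist's pose just before it. camera_params takes no time and is no camera call; for the wrist camera it gives the pose at the moment of the call.
- hand_in(): hands the job in; it is judged then, once.
The state is a dict: "clock": time; "joint_pos": joint angles; "joint_velocities": joint speeds; "tau": joint torques, N m; "position": TCP position; "ee_rot": TCP orientation; "ft_force": force on the tool from outside, world axes, zero at the start; "torque": the same for the moment, N m; "grip_width": opening from 0.0 (shut) to 1.0 (fully open); "grasp_force": force on a finger pad.
Only numpy, scipy, OpenCV 4.12 (cv2) and the standard library are available. Lean on these libraries where they do the work, as an engineer would, in place of code of your own. Each camera call takes 0.05 s, during which the arm holds its last target. There are 200 camera calls.

## Working session

There is one attempt and no reset: what is moved stays moved. The work goes in short steps, Python scripts to look and compute and a tool call to move; the robot and the scene stay as the last step left them, time stands still between calls to the robot, and variables do not carry over. Pictures are saved under pics/ and viewed, at most 10 in all, crops included, and the job is handed in when it is done.

Besides the shell and the picture viewer there is one more tool, called after ">>>" as name(argument=value, ...), one argument or row to a line, values as JSON. carry_out: Moves the arm, as the interface text tells. Its arguments: {"type":"object","properties":{"commands":{"type":"array"},"hand":{"type":"number"},"force":{"type":"number"}},"required":["commands"]}

```bash
mkdir -p pics; cat > h.py <<'E'
import numpy as np, cv2
from workcell import get_obs, camera, camera_params, hand_in
def save(n,f):
    im=camera(n); cv2.imwrite(f,im[:,:,::-1]); return im
def px2w(n,u,v,z):
    p=camera_params(n);K,R,t=map(np.array,(p["mtx"],p["R"],p["t"]))
    d=R.T@np.linalg.solve(K,[u,v,1.]);c=-R.T@t
    return c+d*(z-c[2])/d[2]
def w2px(n,X):
    p=camera_params(n);K,R,t=map(np.array,(p["mtx"],p["R"],p["t"]))
    q=K@(R@np.array(X)+t);return q[:2]/q[2]
E
python3 - <<'E'
from h import *
for n in("top","scene"):
    im=save(n,f"pics/raw_{n}.png")
    cv2.imwrite(f"pics/{n}.png",cv2.resize(im[:,:,::-1],(800,600),interpolation=cv2.INTER_CUBIC))
    p=camera_params(n);print(n,-np.array(p["R"]).T@p["t"])
o=get_obs();print(o["clock"],o["position"],o["ee_rot"],o["grip_width"])
E
```

```text
top [0.35050282 0.0531023  1.26947404]
scene [1.31201579 0.53582843 0.90866778]
0.1 [ 0.15804497 -0.60433635  0.23061042] [ 9.91831613e-01  1.27552560e-01 -1.11566096e-04 -6.19669189e-04] 1.000209012352307
```

View pics/top.png

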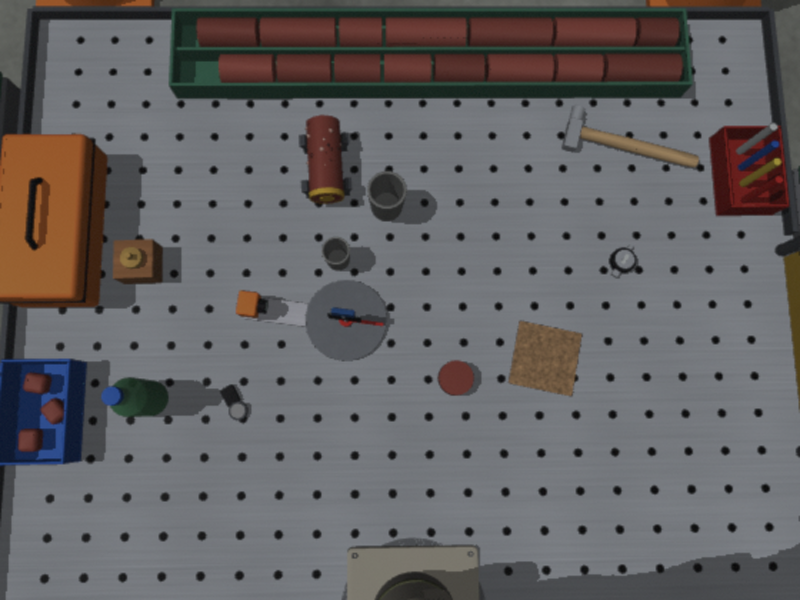

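View pics/scene.png

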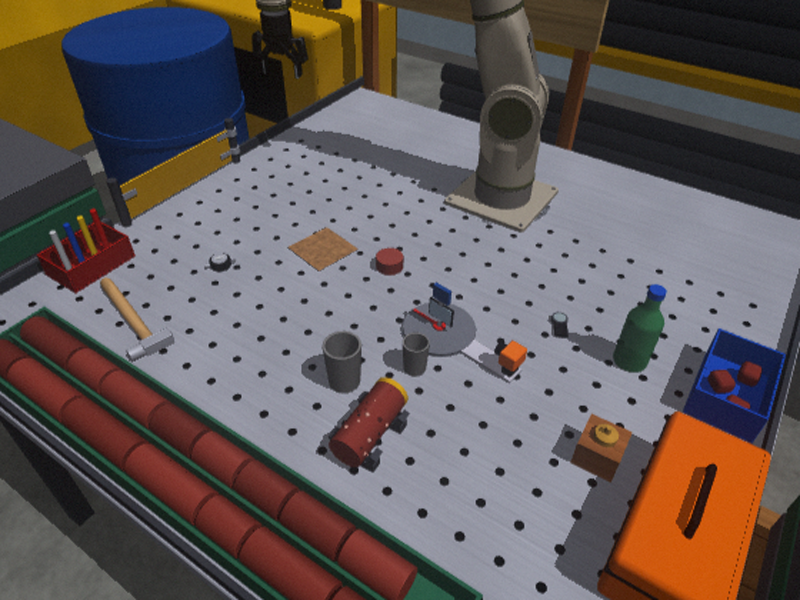

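In the top view, both sizes of crucible show: a small one at (336,252) and a large one at (387,195). The small one fits, since it lies between the mirror (346,320) and the yellow band (326,195). The camera is at (248,304) and the mat at (546,358). I'll confirm with an enlarged crop.

```bash
python3 - <<'E'
from h import *
im=cv2.imread("pics/raw_top.png")
c=im[120:262,155:305]   # x5
cv2.imwrite("pics/crop.png",cv2.resize(c[:120],(750,600),interpolation=cv2.INTER_CUBIC)) 
s=.7
for n,(u,v),z in [("crucible rim",(336,246),.075),("big",(387,183),.1),("foot",(346,320),.01),("cam",(248,303),.067),("band",(326,195),.07),
  ("mat1",(517,322),.004),("mat2",(581,332),.004),("mat3",(573,395),.004),("mat4",(510,384),.004),("fin",(342,314),.118),("ptip",(384,323),.013)]:
    print(n,px2w("top",u*s,v*s,z).round(3))
E
```

```text
crucible rim [0.647 0.131 0.075]
big [0.756 0.039 0.1  ]
foot [0.521 0.117 0.01 ]
cam [0.546 0.288 0.067]
band [0.744 0.15  0.07 ]
mat1 [ 0.515 -0.204  0.004]
mat2 [ 0.495 -0.324  0.004]
mat3 [ 0.378 -0.302  0.004]
mat4 [ 0.4   -0.186  0.004]
fin [0.517 0.118 0.118]
ptip [0.514 0.046 0.013]
```

View pics/crop.png

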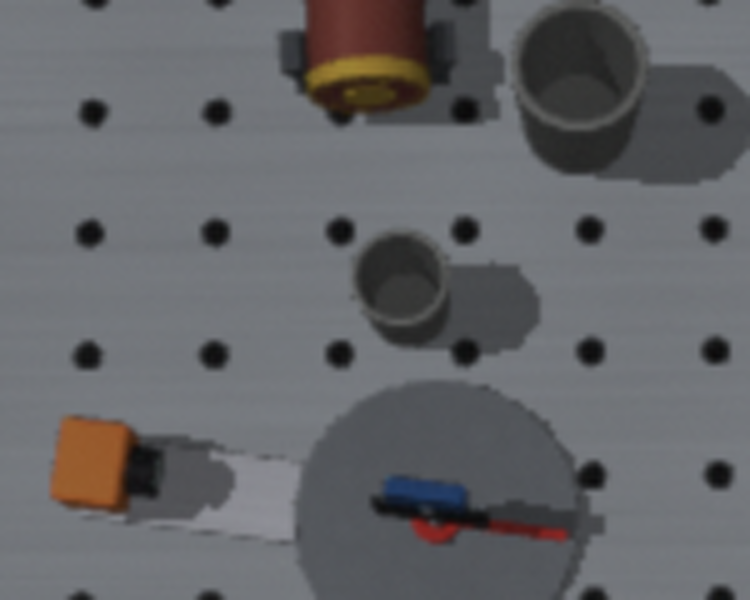

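The crop confirms it: the rim of the small crucible is centred at (401,278) and is about 92 px wide. It sits between the mark (370,92) and the mirror. The fin is at (426,491), the pointer tip at (567,535) and the lens front at about (158,472).

```bash
cat > m.py <<'E'
from h import *
def c(u,v,z): return px2w("top",155+u/5-.4,120+v/5-.4,z)
P={}
for n,u,v,z in [("rim",401,278,.075),("rimL",354,278,.075),("rimR",448,278,.075),("mark",370,92,.05),("fin",426,490,.118),("finL",385,486,.118),("finR",467,495,.118),("foot",442,526,.008),("tip",567,535,.013),("lens",158,472,.05),("bandL",305,82,.05),("bandR",430,82,.05),("bigL",514,62,.1),("bigR",647,70,.1)]:
    P[n]=c(u,v,z); print(n,P[n].round(4))
s=(P["fin"])[:2]; d=lambda a:np.linalg.norm(P[a][:2]-s)
print("d crucible",d("rim"),"mark",d("mark"),"lens",d("lens"),"tip",d("tip"))
a=lambda q:np.arctan2(*(P[q][:2]-s)[::-1])
print("ang lens",a("lens"),"mark",a("mark"),"crucible",a("rim"),"tip",a("tip"))
al=a("lens");x=al-np.pi/2; g=(al+a("mark"))/2
print("stand x",x,"needed normal",g,"mirror angle",g-x)
R=camera_params
from scipy.spatial.transform import Rotation as Ro
print(Ro.from_quat(get_obs()["ee_rot"]).as_matrix().round(4))
E
python3 m.py
```

```text
rim [0.6388 0.1323 0.075 ]
rimL [0.639  0.1564 0.075 ]
rimR [0.6386 0.1083 0.075 ]
mark [0.7462 0.1506 0.05  ]
fin [0.5223 0.1171 0.118 ]
finL [0.5245 0.137  0.118 ]
finR [0.5197 0.0971 0.118 ]
foot [0.5193 0.1147 0.008 ]
tip [0.5132 0.0481 0.013 ]
lens [0.5431 0.2589 0.05  ]
bandL [0.7519 0.1851 0.05  ]
bandR [0.7515 0.1189 0.05  ]
bigL [0.7454 0.0733 0.1   ]
bigR [0.7408 0.0055 0.1   ]
d crucible 0.11747125571152843 mark 0.2263460013686917 lens 0.1433539806158644 tip 0.06953889517498356
ang lens 1.4255002431878732 mark 0.1488036086283397 crucible 0.13022789211429586 tip -1.7026970115509599
stand x -0.1452960836070234 needed normal 0.7871519259081065 mirror angle 0.9324480095151298
[[ 9.675e-01  2.530e-01 -4.000e-04]
 [ 2.530e-01 -9.675e-01  1.200e-03]
 [-1.000e-04 -1.300e-03 -1.000e+00]]
```

>>> carry_out(
  commands=[
    [[0.74,-0.67,0,0,0,0],[0.74,-0.67,0,0,0,0],[0.74,-0.67,0,0,0,0],[0.74,-0.67,0,0,0,0],[0.74,-0.67,0,0,0,0],[0.74,-0.67,0,0,0,0],[0.74,-0.67,0,0,0,0],[0.74,-0.67,0,0,0,0],[0.74,-0.67,0,0,0,0],[0.74,-0.67,0,0,0,0],[0.74,-0.67,0,0,0,0],[0.74,-0.67,0,0,0,0],[0.74,-0.67,0,0,0,0],[0.74,-0.67,0,0,0,0],[0.74,-0.67,0,0,0,0],[0.74,-0.67,0,0,0,0],[0.74,-0.67,0,0,0,0],[0.74,-0.67,0,0,0,0],[0.74,-0.67,0,0,0,0],[0,0,0,0,0,0]],
  ],
  hand=-1,
  force=40,
)

```text
clock: 1.77
position: [0.5749, 0.0386, 0.2306]
ee_rot: [0.991, 0.132, 0.0, -0.002]
ft_force: [0.3, 0.8, 0.4]
grip_width: 0.999
grasp_force: 0.0
```

```bash
cat > d.py <<'E'
import sys
from h import *
from scipy.spatial.transform import Rotation as Ro
o=get_obs();R=Ro.from_quat(o["ee_rot"]).as_matrix();p=np.array(o["position"])
print(o["clock"],p.round(4),"z",R[:,2].round(3),"yang",np.arctan2(R[1,1],R[0,1]).round(4),"q",np.round(o["joint_pos"],2),"F",np.round(o["ft_force"],1),o["grip_width"],o["grasp_force"])
g=np.array(eval(sys.argv[1]));print("tool units",(R.T@(g-p)/.04).round(2))
E
python3 d.py "[.639,.132,.231]"
```

```text
1.7667 [0.5749 0.0386 0.2306] z [-0.     0.005 -1.   ] yang -1.3062 q [ 0.43  0.3  -0.69  1.57  0.19  1.35 -1.59] F [0.3 0.8 0.4] 0.9986528103203521 0.0
tool units [ 2.16 -1.83 -0.  ]
```

>>> carry_out(
  commands=[
    [[0.72,-0.61,0,0,0,0],[0.72,-0.61,0,0,0,0],[0.72,-0.61,0,0,0,0],[0,0,0,0,0,0],[0,0,0.7,0,0,0],[0,0,0.7,0,0,0],[0,0,0.7,0,0,0],[0,0,0.5,0,0,0],[0,0,0,0,0,0],[0,0,0,0,0,0],[0,0,0,0,0,0]],
  ],
)

```text
clock: 2.68
position: [0.6391, 0.1232, 0.1288]
ee_rot: [0.992, 0.128, 0.001, -0.0]
ft_force: [1.4, 0.6, 0.3]
grip_width: 1.0
grasp_force: 0.0
```

```bash
python3 d.py "[.639,.132,.033]"; python3 - <<'E'
from h import *
im=save("wrist","pics/w1.png")
print(w2px("wrist",[.639,.132,.075]),w2px("wrist",[.639,.132,.0]))
E
```

```text
2.6833 [0.6391 0.1232 0.1288] z [ 0.002  0.    -1.   ] yang -1.315 q [ 0.22  0.54 -0.67  1.48  0.35  1.23 -1.8 ] F [1.4 0.6 0.3] 0.9998651884080159 0.0
tool units [ 0.05 -0.21  2.4 ]
[268.56026822 235.44476467] [271.92351842 205.58299429]
```

View pics/w1.png

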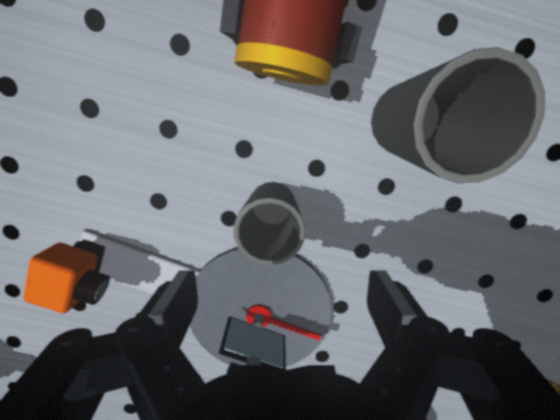

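The wrist view shows the crucible rim at (269,230), against the predicted (269,235). The crucible is therefore about 2 to 4 mm farther in x, and I'm aiming at x = 0.641.

>>> carry_out(
  commands=[
    [[0.1,-0.21,0,0,0,0],[0,0,0,0,0,0],[0,0,0.5,0,0,0],[0,0,0.5,0,0,0],[0,0,0.5,0,0,0],[0,0,0.5,0,0,0],[0,0,0.4,0,0,0],[0,0,0,0,0,0],[0,0,0,0,0,0]],
  ],
)

```text
clock: 3.48
position: [0.6401, 0.1325, 0.0315]
ee_rot: [0.992, 0.128, -0.0, -0.0]
ft_force: [0.7, 0.5, 0.2]
grip_width: 1.003
grasp_force: 0.0
```

>>> carry_out(
  commands=[
    [[0,0,0,0,0,0],[0,0,0,0,0,0],[0,0,0,0,0,0],[0,0,0,0,0,0],[0,0,0,0,0,0],[0,0,0,0,0,0],[0,0,0,0,0,0],[0,0,0,0,0,0],[0,0,0,0,0,0],[0,0,0,0,0,0]],
  ],
  hand=1,
  force=40,
)

```text
clock: 4.32
position: [0.6412, 0.1324, 0.0331]
ee_rot: [0.992, 0.128, 0.001, -0.0]
ft_force: [-0.4, 0.6, 6.1]
grip_width: 0.59
grasp_force: 40.6
```

```bash
python3 d.py "[.447,-.254,.033]"
```

```text
4.3167 [0.6412 0.1324 0.0331] z [ 0.003  0.    -1.   ] yang -1.315 q [ 0.18  0.65 -0.63  1.55  0.42  1.08 -1.86] F [-0.4  0.6  6.1] 0.590417939280303 40.642990559572354
tool units [-7.14  8.12 -0.01]
```

>>> carry_out(
  commands=[
    [[0,0,-0.3,0,0,0],[0,0,-0.6,0,0,0],[0,0,-0.7,0,0,0],[0,0,-0.7,0,0,0],[0,0,-0.7,0,0,0],[0,0,-0.5,0,0,0],[-0.25,0.29,0,0,0,0],[-0.5,0.58,0,0,0,0],[-0.5,0.58,0,0,0,0],[-0.5,0.58,0,0,0,0],[-0.5,0.58,0,0,0,0],[-0.5,0.58,0,0,0,0],[-0.5,0.58,0,0,0,0],[-0.5,0.58,0,0,0,0],[-0.5,0.58,0,0,0,0],[-0.5,0.58,0,0,0,0],[-0.5,0.58,0,0,0,0],[-0.5,0.58,0,0,0,0],[-0.5,0.58,0,0,0,0],[-0.5,0.58,0,0,0,0]],
  ],
)

```text
clock: 5.98
position: [0.4575, -0.2403, 0.1725]
ee_rot: [0.992, 0.128, 0.0, 0.0]
ft_force: [0.9, -0.4, -1.9]
grip_width: 0.593
grasp_force: 42.1
```

>>> carry_out(
  commands=[
    [[-0.25,0.29,0,0,0,0],[-0.2,0.2,0,0,0,0],[0,0,0,0,0,0],[0,0,0,0,0,0]],
  ],
)

```text
clock: 6.32
position: [0.4462, -0.2621, 0.1718]
ee_rot: [0.992, 0.128, 0.0, 0.0]
ft_force: [0.8, 1.2, -1.4]
grip_width: 0.592
grasp_force: 42.1
```

```bash
python3 d.py "[.447,-.254,.041]"; python3 - <<'E'
from h import *
s=save("scene","pics/s2.png");w=save("wrist","pics/w2.png")
cv2.imwrite("pics/sw2.png",np.hstack([cv2.resize(s[100:310,180:380],(400,420)),cv2.resize(w,(400,300)) if 0 else cv2.resize(w,(400,420))])[:,:,::-1])
E
```

```text
6.3167 [ 0.4462 -0.2621  0.1718] z [ 0.001 -0.    -1.   ] yang -1.3148 q [ 0.93  0.18 -0.53  1.8   0.1   1.19 -0.95] F [ 0.8  1.2 -1.4] 0.5920538356316883 42.09780703525439
tool units [ 0.07 -0.19  3.27]
```

View pics/sw2.png

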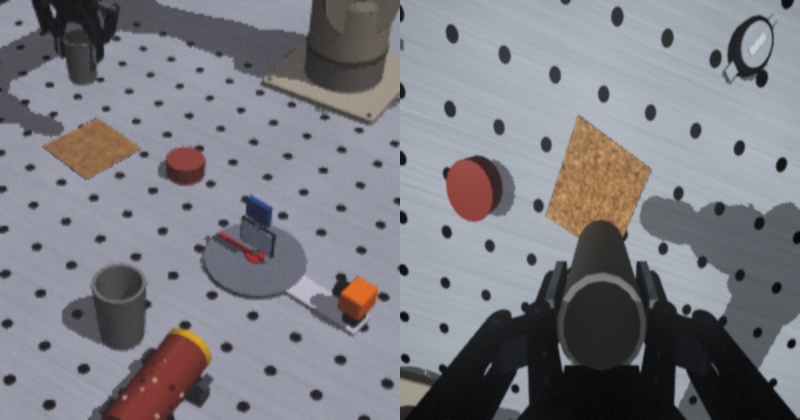

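The crucible hangs upright in the grip, with the mat below it. Next I'll lower it.

>>> carry_out(
  commands=[
    [[0.07,-0.19,0.3,0,0,0],[0,0,0.6,0,0,0],[0,0,0.6,0,0,0],[0,0,0.6,0,0,0],[0,0,0.5,0,0,0],[0,0,0.4,0,0,0],[0,0,0.1,0,0,0],[0,0,0,0,0,0],[0,0,0,0,0,0]],
  ],
)

```text
clock: 7.17
position: [0.4475, -0.2541, 0.0481]
ee_rot: [0.992, 0.128, 0.0, 0.0]
ft_force: [1.0, -1.0, -1.6]
grip_width: 0.594
grasp_force: 42.2
```

>>> carry_out(
  commands=[
    [[0,0,0.04,0,0,0],[0,0,0.04,0,0,0],[0,0,0.04,0,0,0],[0,0,0.03,0,0,0],[0,0,0,0,0,0],[0,0,0,0,0,0]],
  ],
)

```text
clock: 7.67
position: [0.4466, -0.2548, 0.0414]
ee_rot: [0.992, 0.128, -0.0, 0.0]
ft_force: [0.7, -0.1, -1.3]
grip_width: 0.594
grasp_force: 42.2
```

```bash
python3 d.py "[.447,-.254,.037]"
```

```text
7.6667 [ 0.4466 -0.2548  0.0414] z [ 0. -0. -1.] yang -1.3151 q [ 0.88  0.34 -0.51  1.93  0.2   0.93 -1.04] F [ 0.7 -0.1 -1.3] 0.5941823301060069 42.17782998364328
tool units [ 0.02 -0.02  0.11]
```

>>> carry_out(
  commands=[
    [[0,0,0.04,0,0,0],[0,0,0.03,0,0,0],[0,0,0.02,0,0,0],[0,0,0.02,0,0,0],[0,0,0,0,0,0],[0,0,0,0,0,0]],
  ],
)

```text
clock: 8.17
position: [0.4467, -0.2547, 0.0371]
ee_rot: [0.992, 0.128, 0.0, 0.0]
ft_force: [-0.2, 0.4, 1.2]
grip_width: 0.595
grasp_force: 42.2
```

Contact with the mat is felt, so I'm releasing.

>>> carry_out(
  commands=[
    [[0,0,0.02,0,0,0],[0,0,0,0,0,0],[0,0,0,0,0,0]],
  ],
)

```text
clock: 8.42
position: [0.4471, -0.2546, 0.037]
ee_rot: [0.992, 0.128, 0.0, 0.0]
ft_force: [-4.1, 3.6, 12.0]
grip_width: 0.592
grasp_force: 42.5
```

>>> carry_out(
  commands=[
    [[0,0,0,0,0,0],[0,0,0,0,0,0],[0,0,0,0,0,0],[0,0,0,0,0,0],[0,0,0,0,0,0],[0,0,0,0,0,0],[0,0,0,0,0,0],[0,0,0,0,0,0],[0,0,0,0,0,0],[0,0,0,0,0,0]],
  ],
  hand=-1,
)

```text
clock: 9.25
position: [0.4466, -0.2547, 0.0361]
ee_rot: [0.992, 0.128, -0.0, 0.0]
ft_force: [-0.4, -0.2, 0.3]
grip_width: 1.001
grasp_force: 0.0
```

>>> carry_out(
  commands=[
    [[0,0,-0.2,0,0,0],[0,0,-0.4,0,0,0],[0,0,-0.7,0,0,0],[0,0,-0.7,0,0,0],[0,0,-0.7,0,0,0],[0,0,-0.7,0,0,0],[0,0,-0.7,0,0,0],[0,0,0,0,0,0],[0,0,0,0,0,0]],
  ],
)

```text
clock: 10.0
position: [0.4475, -0.255, 0.2023]
ee_rot: [0.992, 0.128, 0.001, 0.001]
ft_force: [-0.6, -0.4, -0.5]
grip_width: 1.002
grasp_force: 0.0
```

```bash
python3 d.py "[.5215,.117,.2]"; python3 - <<'E'
from h import *
s=save("scene","pics/s3.png")
cv2.imwrite("pics/s3c.png",cv2.resize(s[130:280,180:360],(720,600))[:,:,::-1])
print(w2px("scene",[.447,-.254,.079]),w2px("scene",[.447,-.254,.004]))
E
```

```text
10.0 [ 0.4475 -0.255   0.2023] z [ 0.003 -0.002 -1.   ] yang -1.315 q [ 0.93  0.15 -0.54  1.77  0.08  1.25 -0.95] F [-0.6 -0.4 -0.5] 1.0018457717499063 0.0
tool units [ 4.14 -8.53  0.04]
[223.3037457  155.63464271] [224.94660675 173.52022729]
```

View pics/s3c.png

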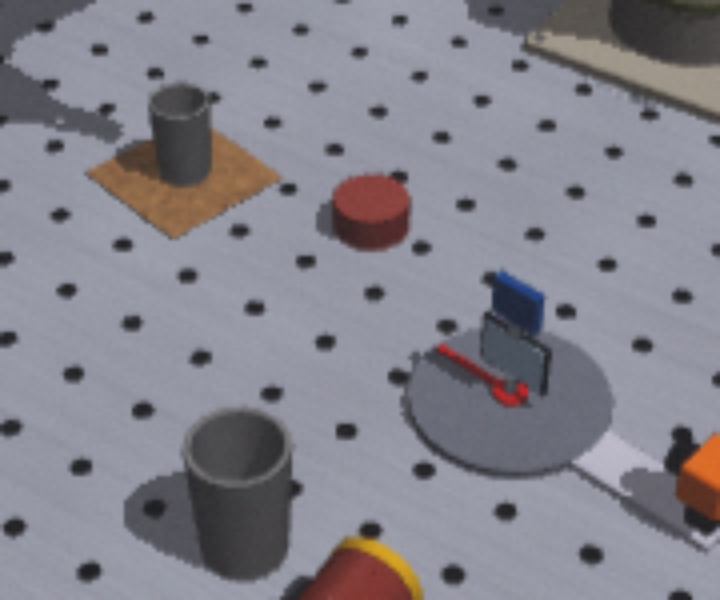

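The crucible stands upright at about the middle of the mat, with its foot at (183,170) and the mat corners at (90,175), (175,237) and (280,177). Next I'll turn the tool for the fin.

>>> carry_out(
  commands=[
    [[0,0,0,0,0,-0.94],[0,0,0,0,0,-0.94],[0,0,0,0,0,-0.94],[0,0,0,0,0,-0.94],[0,0,0,0,0,-0.94],[0,0,0,0,0,-0.94],[0,0,0,0,0,-0.94],[0,0,0,0,0,-0.94],[0,0,0,0,0,-0.94],[0,0,0,0,0,-0.94],[0,0,0,0,0,-0.94],[0,0,0,0,0,-0.94],[0,0,0,0,0,0],[0,0,0,0,0,0]],
  ],
)

```text
clock: 11.22
position: [0.4461, -0.2545, 0.1993]
ee_rot: [0.754, 0.657, -0.0, -0.001]
ft_force: [0.1, -1.0, 0.5]
grip_width: 1.001
grasp_force: 0.0
```

```bash
python3 d.py "[.5215,.117,.2]"
```

```text
11.2167 [ 0.4461 -0.2545  0.1993] z [-0.001  0.001 -1.   ] yang -0.1368 q [ 1.01  0.16 -0.63  1.77  0.1   1.25  0.22] F [ 0.1 -1.   0.5] 1.0011777627109741 0.0
tool units [ 9.46  0.6  -0.01]
```

>>> carry_out(
  commands=[
    [[0.73,0.05,0,0,0,0],[0.73,0.05,0,0,0,0],[0.73,0.05,0,0,0,0],[0.73,0.05,0,0,0,0],[0.73,0.05,0,0,0,0],[0.73,0.05,0,0,0,0],[0.73,0.05,0,0,0,0],[0.73,0.05,0,0,0,0],[0.73,0.05,0,0,0,0],[0.73,0.05,0,0,0,0],[0.73,0.05,0,0,0,0],[0.73,0.05,0,0,0,0],[0.7,0,0,0,0,0],[0,0,0,0,0,0],[0,0,0,0,0,0],[0,0,0,0,0,0]],
  ],
)

```text
clock: 12.55
position: [0.5206, 0.1164, 0.1996]
ee_rot: [0.753, 0.657, -0.001, -0.0]
ft_force: [-1.3, -0.8, -0.6]
grip_width: 0.998
grasp_force: 0.0
```

```bash
python3 d.py "[.5215,.117,.086]"
```

```text
12.55 [0.5206 0.1164 0.1996] z [-0.001 -0.001 -1.   ] yang -0.1359 q [ 0.48  0.26 -0.9   1.71  0.22  1.27 -0.61] F [-1.3 -0.8 -0.6] 0.9976622564848168 0.0
tool units [0.02 0.02 2.84]
```

>>> carry_out(
  commands=[
    [[0.02,0.02,0.5,0,0,0],[0,0,0.5,0,0,0],[0,0,0.5,0,0,0],[0,0,0.5,0,0,0],[0,0,0.5,0,0,0],[0,0,0.3,0,0,0],[0,0,0,0,0,0],[0,0,0,0,0,0]],
  ],
)

```text
clock: 13.22
position: [0.5217, 0.117, 0.0882]
ee_rot: [0.753, 0.658, -0.0, -0.0]
ft_force: [-0.9, 0.5, 0.3]
grip_width: 0.997
grasp_force: 0.0
```

>>> carry_out(
  commands=[
    [[0,0,0,0,0,0],[0,0,0,0,0,0],[0,0,0,0,0,0],[0,0,0,0,0,0],[0,0,0,0,0,0],[0,0,0,0,0,0],[0,0,0,0,0,0],[0,0,0,0,0,0],[0,0,0,0,0,0],[0,0,0,0,0,0],[0,0,0,0,0,0],[0,0,0,0,0,0]],
  ],
  hand=1,
  force=25,
)

```text
clock: 14.22
position: [0.522, 0.1178, 0.0883]
ee_rot: [0.753, 0.658, 0.0, 0.0]
ft_force: [-0.7, -1.1, 5.7]
grip_width: 0.11
grasp_force: 29.0
```

```bash
python3 d.py "[.5215,.117,.086]"
```

```text
14.2167 [0.522  0.1178 0.0883] z [ 0. -0. -1.] yang -0.1338 q [ 0.42  0.39 -0.86  1.83  0.34  1.07 -0.7 ] F [-0.7 -1.1  5.7] 0.1103072036910616 28.964622616767883
tool units [-0.02 -0.01  0.06]
```

>>> carry_out(
  commands=[
    [[0,0,0,0,0,-0.3],[0,0,0,0,0,-0.55],[0,0,0,0,0,-0.55],[0,0,0,0,0,-0.55],[0,0,0,0,0,-0.55],[0,0,0,0,0,-0.55],[0,0,0,0,0,-0.55],[0,0,0,0,0,-0.55],[0,0,0,0,0,-0.55],[0,0,0,0,0,-0.55],[0,0,0,0,0,-0.55],[0,0,0,0,0,-0.55],[0,0,0,0,0,-0.55],[0,0,0,0,0,-0.55],[0,0,0,0,0,-0.55],[0,0,0,0,0,-0.55],[0,0,0,0,0,-0.28],[0,0,0,0,0,0],[0,0,0,0,0,0],[0,0,0,0,0,0]],
  ],
)

```text
clock: 15.88
position: [0.5219, 0.1178, 0.0883]
ee_rot: [0.38, 0.925, 0.0, 0.0]
ft_force: [-1.0, -0.7, 6.5]
grip_width: 0.112
grasp_force: 29.3
```

```bash
python3 d.py "[.5215,.117,.0883]"; python3 - <<'E'
from h import *
s=save("scene","pics/s4.png");t=save("top","pics/t4.png")
a=cv2.resize(s[190:290,250:350],(400,400),interpolation=cv2.INTER_CUBIC);b=cv2.resize(t[180:260,200:280],(400,400),interpolation=cv2.INTER_CUBIC)
cv2.imwrite("pics/st4.png",np.hstack([a,b])[:,:,::-1])
E
```

```text
15.8833 [0.5219 0.1178 0.0883] z [ 0. -0. -1.] yang 0.7908 q [ 0.55  0.47 -1.03  1.82  0.45  1.11  0.15] F [-1.  -0.7  6.5] 0.11249881974773598 29.275479018688202
tool units [-0.01 -0.02  0.  ]
```

View pics/st4.png

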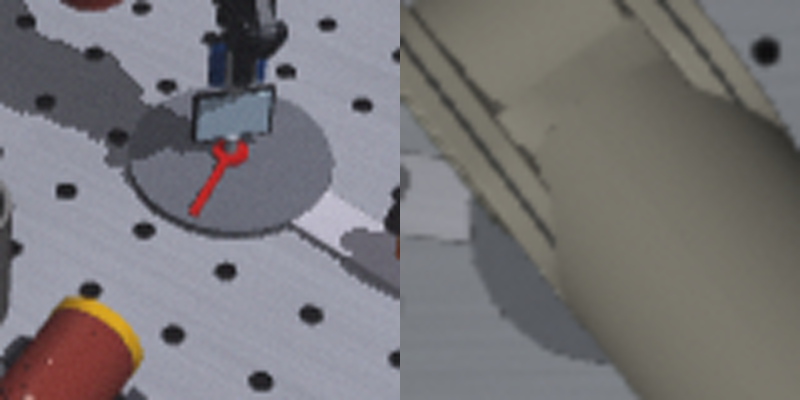

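The scene crop shows the pointer swung towards the core, with its tip at (194,213) and hub at (231,152). The top view is blocked by the arm. I'll check the pointer's direction numerically.

```bash
python3 - <<'E'
from h import *
f=lambda u,v,z:px2w("scene",250+u/4-.375,190+v/4-.375,z)
t=f(194,212,.013);h=f(231,152,.013);s=np.array([.521,.1168]);m=np.array([.7462,.1506])
print(t,h)
for b in (s,h[:2]):
    d=t[:2]-b;a=np.arctan2(d[1],d[0]);v=m-t[:2];print(np.linalg.norm(d),a,"lat",-np.sin(a)*v[0]+np.cos(a)*v[1],"fwd",np.cos(a)*v[0]+np.sin(a)*v[1])
E
```

```text
[0.5855691  0.12800504 0.013     ] [0.51883057 0.1186613  0.013     ]
0.0655341230075733 0.17182445726524376 lat -0.005202469621647495 fwd 0.16212881712506186
0.06738943417400875 0.1391009862654093 lat 0.00010478643183279776 fwd 0.16221223151273031
```

The mark lies about 0 to 5 mm sideways of the line of sight, against an 18 mm limit. I'll hold briefly and hand in.

>>> carry_out(
  commands=[
    [[0,0,0,0,0,0],[0,0,0,0,0,0],[0,0,0,0,0,0],[0,0,0,0,0,0],[0,0,0,0,0,0],[0,0,0,0,0,0]],
  ],
)

```text
clock: 16.48
position: [0.5219, 0.1178, 0.0883]
ee_rot: [0.38, 0.925, -0.0, 0.0]
ft_force: [-0.8, -1.3, 6.3]
grip_width: 0.11
grasp_force: 29.3
```

```bash
python3 -c "from workcell import hand_in;print(hand_in())"
```

```text
the job is handed in; nothing more can be done
None
```

I handed the job in at about 16.5 s: the small crucible stands upright near the middle of the mat, and the gripper still holds the fin with the pointer aimed within about 5 mm of the mark (18 mm allowed); no verdict came back.

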